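# Set the flip tags of the ring bins

### The arm

A 6-joint arm with a two-finger parallel gripper is mounted at the origin on a cart in front of the work surface, level with it; the furniture and walls round the work are solid. World frame = base frame: x ahead of the robot, y to its left, z up, the work surface at z = 0. Lengths are in m, angles in rad, forces in N, time in s.
With the tool pointing down it reaches from about 0.275 to 0.75 m from the base axis. Payload 10.2 kg.
Tool frame: the origin (TCP) lies at the very end of the fingers, on their centre line; the grasp point (between the pads) lies 19 mm behind it (ctrl.grip_point_offset is the distance from the TCP to the grasp point, in m); z points along the fingers, y is the line along which they close (so a half turn about z gives the same grasp; the last joint's range is limited). The gripper opens to 85 mm and grips with 20 to 120 N. Pads are 22 mm wide; open, the fingers measure 114 mm over their backs; the gripper's body (76 mm by 85 mm) begins 54 mm behind the grasp point. The pads swing forward as they close: fully open they stand 13 mm farther back than shut.
Start: joints at [1.11, 0.313, 1.498, -0, 1.331, -0.223], TCP at [0.124, 0.51, 0.198] pointing down, gripper open.
Joint ranges: [-2.94, 2.94], [-0.97, 2.17], [0.19, 2.56], [-1.23, 4.37], [0.02, 3.11], [-2.88, 2.88]. Speed limits (rad/s): [2.39, 2.39, 3.01, 3.14, 3.14, 3.14].

### API

Orientations are given as a unit quaternion [x, y, z, w].
In Python, from plant import ctrl, cams gives the robot as it stands.
- The arm moves only by the shell command python3 -m handwheel 'ROWS' [FORCE]. ROWS is text: rows parted by semicolons, each of 7 numbers parted by spaces: the shift along the tool's x, y, z in mm, then the turn, a rotation vector about the tool's x, y, z in degrees, then the finger opening in mm, from 0 to 85.4. In form: x y z wx wy wz claw; .... A call has 1 to 5 rows; each row is the pose to reach, as a shift and turn from the pose commanded when the call began, along the tool's axes at that moment; what a row does not reach only later rows make up. A row lasts 1/12 s, in which the tool goes at most 41.7 mm and 7.16 degrees, less where a joint would pass 70% of its speed; a pose out of reach is approached as far as the arm can. A call with a gripper value outside its range is refused whole. The fingers move at their own pace and stop on an object; FORCE is the grip in N (left out, the last holds). Time passes only in rows, so rows that repeat a pose let the fingers close. It gives the time, the measured TCP pose, the force, the opening and the grip force at its end, in the units of the state.
- ctrl.get_state(): the state, without advancing time (a new reading comes with each control period).
- cams.camera(name): name is "side" or "top" or "wrist"; returns (picture, depth): 420x560x3 uint8, red, green, blue; 420x560 float32, m along the optical axis (not along the pixel's ray), 0 where there is no reading.
- cams.get_calibration(name): a dict with "fx", "fy", "cx", "cy" (pixels), "xyz" and "orientation" of the camera in the world. Camera axes: x right, y up, looking along -z (the intrinsics and any distortion apply to the point x, -y, -z); pixel columns grow to the right and rows downward; lengths in m; the calibration is good to about 2 mm. A picture is of the moment at which its call begins: read the wrist's pose just before it. get_calibration takes no time and is no camera call; for the wrist camera it gives the pose at the moment of the call.
- ctrl.hand_in(): hands the job in; it is judged then, once.
Trained networks look in the newest picture that a camera, given by its name, has taken for a name from the list of things; names that differ only in an ending like _2 or _b are one class to them, and where a whole thing is asked for, a point or a joint stands for the part that bears it (a point fixed in the world has none). Each returns a list of dicts, best first, with "p" (0 to 1); they miss things now and then, are a little off and sometimes report something else, mostly with a low value. They report only what shows in the picture. A call takes as long as a camera call.
- cams.find_in(label, camera): "position" ([row, column] in pixels, amid what is visible of it).
- cams.pinpoint(label, camera): "position" ([row, column] in pixels: a listed point, or the origin of a listed thing).
The state is a dict: "time_s": time; "qpos": joint angles; "qd": joint speeds; "joint_torque": joint torques, N m; "tcp_pos": TCP position; "tcp_rot": TCP orientation; "ft_force": force on the tool from outside, world axes, zero at the start; "moment": the same for the moment, N m; "opening": finger opening in m; "grip_force": force on a finger pad.
Only numpy, scipy, OpenCV 4.12 (cv2) and the standard library are available. Lean on these libraries where they do the work, as an engineer would, in place of code of your own. Each camera call takes 0.05 s, during which the arm holds its last target. There are 200 camera calls.

### The job

Push over the hinged status tags on the stock rail with a fingertip, so that the tag in front of each full bin of bearing rings shows green and the tag in front of the bin with only one ring left shows red, every tag lying over fully onto its stop. Leave the bins and rings where they stand, lift nothing, and do not disturb the other things on the bench.

Things in the scene. Friction and masses are not known exactly. Their poses are not given: they have to be found in the camera images.
- stock_rail: fixed grey steel stock rail, 270 mm wide, 175 deep: three bays at the back, a blue bin in each; along the front, on a low strip sloping 10 degrees down to the robot, one flip tag before each bin. Origin on the bench under its middle; x points from tags to bins, y to its left as the robot sees it. Bays and tags are 92 mm apart along y; a tag belongs to the bin straight behind it (95 mm from hinge to bin middle)
- bin_1: blue plastic stock bin, 76 x 76 mm, 56 mm high at the back, 30 mm at the cut-down front, loose, standing in a bay of the stock rail. Origin at the middle of its underside. This one is FULL: four steel bearing rings are stacked in it, reaching almost up to its back rim
- bin_2: blue plastic stock bin, 76 x 76 mm, 56 mm high at the back, 30 mm at the cut-down front, loose, standing in a bay of the stock rail. Origin at the middle of its underside. This one is FULL: four steel bearing rings are stacked in it, reaching almost up to its back rim
- bin_3: blue plastic stock bin, 76 x 76 mm, 56 mm high at the back, 30 mm at the cut-down front, loose, standing in a bay of the stock rail. Origin at the middle of its underside. This one is NOT full: only one ring is left, lying at its bottom
- ring_1: loose ground-steel bearing ring, 62 mm outside, 12 mm thick, the top ring of the stack in bin_1; origin at the middle of its underside
- ring_2: loose ground-steel bearing ring, 62 mm outside, 12 mm thick, the top ring of the stack in bin_2; origin at the middle of its underside
- ring_3: loose ground-steel bearing ring, 62 mm outside, 12 mm thick, the only ring in bin_3; origin at the middle of its underside
- tag_1 (a joint): leaf of this tag, rad: 0 upright; +0.87 rests leaning RIGHT (-y of stock_rail), its GREEN face up; -0.87 rests leaning LEFT, RED face up. Hinge along stock_rail x. It swings freely, no spring; past upright it falls by its weight (35 g) onto the other stop. Slippery plastic: a fingertip set down outside its free edge, on the side it leans to, and moved level across the hinge tips it over
- tag_1_base: this flip tag, fixed to the rail; its origin is the middle of its hinge pin, about 33 mm above the bench, its axes are those of stock_rail; hinge barrel 3 mm in radius, 44 mm long; cheeks of 5 mm radius at its ends (25 mm in front and behind, the rear one 4 mm higher); black tag base 62 x 66 mm lies 6 mm below. Nothing fixed on the tag is more than 9 mm above this point. The next tag's hinge is 92 mm away
- tag_1_edge (a point): middle of the leaf's free edge, 28 mm from the hinge pin. Leaf 44 mm long along the hinge, 3 mm thick, with a 5 mm thick white rounded bead on this edge; one face green with a white dot, the other red with a white bar. At rest this point is 21 mm beside and 18 mm above the hinge pin, so the gap between two neighbouring tags is 43 mm or more
- tag_2 (a joint): leaf of this tag, rad: 0 upright; +0.87 rests leaning RIGHT (-y of stock_rail), its GREEN face up; -0.87 rests leaning LEFT, RED face up. Hinge along stock_rail x. It swings freely, no spring; past upright it falls by its weight (35 g) onto the other stop. Slippery plastic: a fingertip set down outside its free edge, on the side it leans to, and moved level across the hinge tips it over
- tag_2_base: this flip tag, fixed to the rail; its origin is the middle of its hinge pin, about 33 mm above the bench, its axes are those of stock_rail; hinge barrel 3 mm in radius, 44 mm long; cheeks of 5 mm radius at its ends (25 mm in front and behind, the rear one 4 mm higher); black tag base 62 x 66 mm lies 6 mm below. Nothing fixed on the tag is more than 9 mm above this point. The next tag's hinge is 92 mm away
- tag_2_edge (a point): middle of the leaf's free edge, 28 mm from the hinge pin. Leaf 44 mm long along the hinge, 3 mm thick, with a 5 mm thick white rounded bead on this edge; one face green with a white dot, the other red with a white bar. At rest this point is 21 mm beside and 18 mm above the hinge pin, so the gap between two neighbouring tags is 43 mm or more
- tag_3 (a joint): leaf of this tag, rad: 0 upright; +0.87 rests leaning RIGHT (-y of stock_rail), its GREEN face up; -0.87 rests leaning LEFT, RED face up. Hinge along stock_rail x. It swings freely, no spring; past upright it falls by its weight (35 g) onto the other stop. Slippery plastic: a fingertip set down outside its free edge, on the side it leans to, and moved level across the hinge tips it over
- tag_3_base: this flip tag, fixed to the rail; its origin is the middle of its hinge pin, about 33 mm above the bench, its axes are those of stock_rail; hinge barrel 3 mm in radius, 44 mm long; cheeks of 5 mm radius at its ends (25 mm in front and behind, the rear one 4 mm higher); black tag base 62 x 66 mm lies 6 mm below. Nothing fixed on the tag is more than 9 mm above this point. The next tag's hinge is 92 mm away
- tag_3_edge (a point): middle of the leaf's free edge, 28 mm from the hinge pin. Leaf 44 mm long along the hinge, 3 mm thick, with a 5 mm thick white rounded bead on this edge; one face green with a white dot, the other red with a white bar. At rest this point is 21 mm beside and 18 mm above the hinge pin, so the gap between two neighbouring tags is 43 mm or more
- loupe: black eye loupe, 32 mm across, 26 mm tall, loose on the bench, bystander; origin at the middle of its underside
- oil_bottle: cream oil bottle with a red spout, 42 mm across, 118 mm tall, loose, bystander; origin at the middle of its underside. It stands in front of the tall fixed hardness tester, whose 90 mm high black base begins about 0.47 m ahead of the robot (y from -0.4 to +0.08): an arm coming from the right swings past in front of it
- marker: white marker pen with a black cap lying flat, 135 mm long, 17 thick, loose, bystander; origin at the middle of its underside
- carton_small: small green carton, 71 x 70 x 30 mm, loose on top of another green carton behind the stock rail, bystander; origin at the middle of its underside

How it is judged:
By the outcome, as a careful person would: the job done as asked, in the order asked, and still so for the second after the job is handed in, with the robot touching nothing.
It also fails if it takes over 54 s, if anything falls off the work surface, if the arm or the gripper's body presses on something with over 40 N, if the wrist force passes 120 N, or if a joint passes its speed limit or range.

## Working session

There is one attempt and no reset: what is moved stays moved. The work goes in short steps, Python scripts to look and compute and a shell command to move; the robot and the scene stay as the last step left them, time stands still between calls to the robot, and variables do not carry over. Pictures are saved under pics/ and viewed, at most 10 in all, crops included, and the job is handed in when it is done.

```bash
ls; mkdir -p pics; cat > h.py <<'E'
import numpy as np,cv2
from scipy.spatial.transform import Rotation as R
from plant import ctrl,cams
def world(cam,rc,depth,cal):
    r,c=rc; d=depth
    p=np.array([(c-cal['cx'])/cal['fx']*d,-(r-cal['cy'])/cal['fy']*d,-d])
    return np.array(cal['xyz'])+R.from_quat(cal['orientation']).apply(p)
def dep(D,rc):
    r,c=int(round(rc[0])),int(round(rc[1])); w=D[max(r-2,0):r+3,max(c-2,0):c+3]; w=w[w>0]
    return float(np.median(w)) if w.size else 0
E
python3 - <<'E'
from h import *
for n in ['top','side']:
    im,D=cams.camera(n); cal=cams.get_calibration(n)
    cv2.imwrite(f'pics/{n}.png',im[...,::-1])
    print(n,cal)
    for l in ['tag_1_base','tag_1_edge','bin_1','ring_1','stock_rail']:
        for o in cams.pinpoint(l,n)[:4]:
            rc=o['position'];d=dep(D,rc)
            print(l,round(o['p'],2),np.round(rc,0),world(n,rc,d,cal).round(3) if d else None)
s=ctrl.get_state();print(s['tcp_pos'],s['tcp_rot'],s['time_s'])
E
```

```text
pics
top {'fx': 437.23891557954875, 'fy': 437.23891557954875, 'cx': 279.7995499382197, 'cy': 207.64743042919818, 'xyz': array([0.38112047, 0.07274455, 1.08109384]), 'orientation': array([ 0.05775591, -0.06513667, -0.70083119,  0.70799514])}
tag_1_base 0.73 [238. 200.] [0.49  0.254 0.031]
tag_1_edge 0.7 [144. 196.] [0.713 0.266 0.066]
tag_1_edge 0.46 [240. 186.] [0.483 0.287 0.031]
bin_1 0.84 [202. 199.] [0.582 0.263 0.008]
bin_1 0.7 [204. 234.] [0.578 0.176 0.008]
bin_1 0.62 [203. 165.] [0.579 0.348 0.008]
ring_1 0.8 [200. 159.] [0.586 0.365 0.007]
ring_1 0.78 [203. 235.] [0.581 0.174 0.008]
ring_1 0.62 [202. 199.] [0.582 0.265 0.008]
ring_1 0.3 [240. 238.] [0.485 0.163 0.031]
stock_rail 0.97 [222. 202.] [0.532 0.256 0.004]
stock_rail 0.71 [203. 237.] [0.58  0.17  0.007]
side {'fx': 423.8614571892575, 'fy': 423.8614571892575, 'cx': 283.2576407160706, 'cy': 209.68964678004338, 'xyz': array([ 0.45160245, -0.84108314,  0.7140892 ]), 'orientation': array([ 0.45256618, -0.01992898, -0.05198715,  0.88999103])}
tag_1_base 0.6 [178. 253.] [0.474 0.26  0.034]
tag_1_edge 0.7 [172. 252.] [0.474 0.276 0.047]
bin_1 0.75 [186. 284.] [ 0.519 -0.209  0.302]
bin_1 0.54 [173. 278.] [0.555 0.297 0.024]
bin_1 0.28 [159. 281.] [0.571 0.376 0.028]
bin_1 0.22 [188. 256.] [0.477 0.182 0.046]
ring_1 0.58 [196. 259.] [ 0.479 -0.01   0.151]
ring_1 0.46 [185. 290.] [ 0.528 -0.211  0.305]
ring_1 0.45 [158. 281.] [0.572 0.377 0.03 ]
stock_rail 0.52 [189. 271.] [ 0.508 -0.016  0.17 ]
[0.1237     0.51022932 0.19780577] [1.18620943e-01 9.92939611e-01 5.46419317e-06 8.44999927e-06] 0.6
```

View pics/top.png

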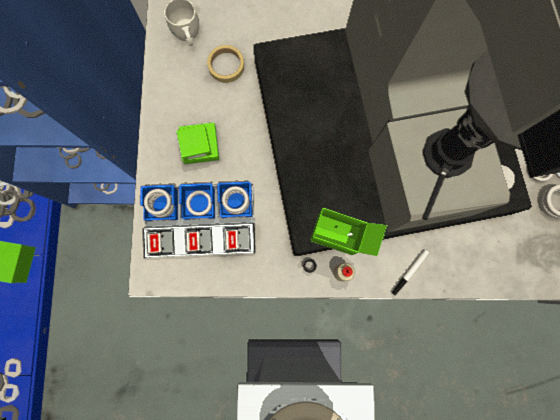

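View pics/side.png

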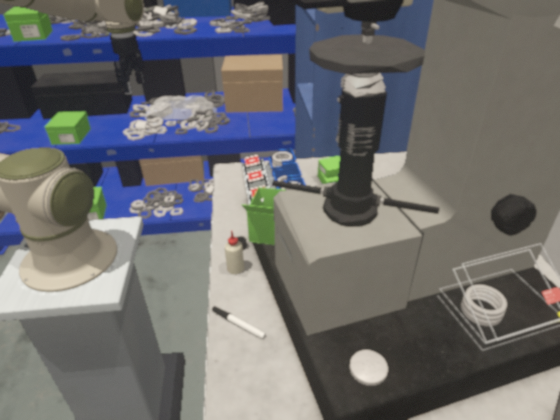

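The top view shows the rail with its tags at about row 240, columns 155, 195 and 235, and the bins at row 201. All three tags look red. The side view is mostly hidden by the tester. I'll make an enlarged crop and a height map.

```bash
python3 - <<'E'
from h import *
im,D=cams.camera('top'); cal=cams.get_calibration('top')
cv2.imwrite('pics/topc.png',cv2.resize(im[170:265,130:265,::-1],None,fx=5.5,fy=5.5,interpolation=cv2.INTER_CUBIC))
rr,cc=np.mgrid[0:420,0:560]
P=np.stack([(cc-cal['cx'])/cal['fx']*D,-(rr-cal['cy'])/cal['fy']*D,-D],-1)
W=P@R.from_quat(cal['orientation']).as_matrix().T+cal['xyz']
Z=(W[...,2]*1000).round().astype(int)
for r in range(184,262,3): print(r,' '.join('%3d'%z for z in Z[r,138:262:3]))
E
```

```text
184   2  -1   1   1   5  -2   1  -1   2   0   0   1   0   4  61  59  61  59  60  59  63  62  62  61  60   0   3  59  59  58  59  58  57  54  53  50  52  63  19   2   0   1
187   5  62  59  59  60  57  58  54  53  54  53  50  43  19  60  43  46  41  42  41  38  36  38  39  61  25   2  59  28  28  27  56  55  55  19  20  16  59  15   0   3   1
190  -1  61  39  29  27  54  52  56  55  18  16  12  45  10  60  27  10   8  10   7  19   7   8   3  60  24   6  57   8   4  56  47  34  33  54  56   7  59  19   1   0   2
193   5  60  40  55  56  45  38  35  45  54  11   7  42   5  61  28   8   7  24  22  17  20  17   8  64  27   3  60  10  57  32  20   9   5  23  57  55  60  14   4   2  -1
196   1  63  40  54  47  32  21   8   7   6  53  19  41   5  58  26   5  17  10   7   6   7  12  23  60  30   5  58  54  55   9   6 1081   4  11   7  56  62  16   5   4   2
199   2  60  53  53  32  24   5   7   8   7  56  36  41   7  62  27   7  17   6   7   6  12   7   6  62  28   4  62  52  47  13   5   8   9   8   4  57  58  14   1   2   1
202  -2  61  56  48  34   8   4   6   3   5  56  37  41 1081  60  2
[... 2678 characters left out ...]
  5   1   0
250   1  -1  22  23  49  39  39  35  26  25  24  25  18  18  19  20  25  46  42  25  30  25  28  27  23  20  19  15  17  23  24  23  24  37  21  24  23  23  20  -1   2  -5
253   0   8  15  22  24  25  24  35  23  24  24  24  23  16  17  20  23  23  23  23  19  18  14  19  22  21  20  16  19  18  19  18   3  -1  -1  -1   2   1   1   4   0  -2
256   0   1  21  20  19  20  18  20  17   3   1  -1   0  -2   1   0   3   3   4   1   3   3   3  -1   0   2  -1   1   2  -1   3   0   1  -3   2   2  -1   2   1   4   1  -2
259   1   4   0   4   0   4  -1   1   0   0   3   4   0   0   0 1081   3  -1   2   1  -3   4  -1   3   1   1   0   1  -2   4  -1  -3   4   2   4   4   2   1   4  -1   2   2
```

View pics/topc.png

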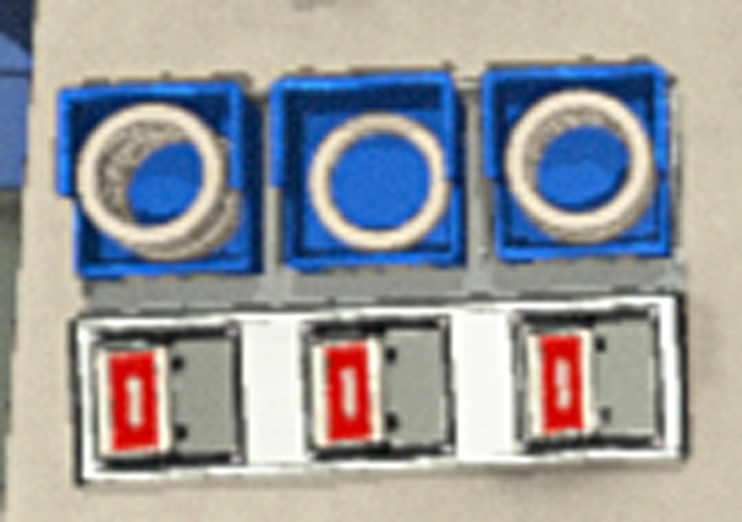

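All three tags lie red, leaning left. By height, the left and right bins are full (about 55 mm) and the middle one has a single ring (about 18 mm). So I flip the left and right tags and leave the middle one alone. Next I work out the hinge positions.

```bash
python3 - <<'E'
from h import *
cal=cams.get_calibration('top');s=ctrl.get_state()
Rt=R.from_quat(s['tcp_rot']); o=np.array(s['tcp_pos'])
def plane(r,c,z):
    a=world('',(r,c),1,cal)-cal['xyz']; return cal['xyz']+a*(z-cal['xyz'][2])/a[2]
H=[plane(398/5.5+170,180/5.5+130,.033),plane(388/5.5+170,391/5.5+130,.033),plane(379/5.5+170,604/5.5+130,.033)]
d=H[2]-H[0]; print(np.linalg.norm(d)/2,np.degrees(np.arctan2(d[0],-d[1])))
u=d/np.linalg.norm(d)
for h in H: print(h.round(4))
for n,k in(('L',0),('R',2)):
    for nm,off,z in(('above',-45,.110),('down',-45,.045),('end',-9,.045)):
        p=H[k]+u*off/1000;p[2]=z
        print(n,nm,p.round(4),(Rt.inv().apply(p-o)*1000).round(1))
print('u in tool',Rt.inv().apply(u), 'tooly',Rt.apply([0,1,0]))
for l in (168,):pass
E
```

```text
0.0921913264550124 3.169828626948844
[0.4779 0.342  0.033 ]
[0.4833 0.2506 0.033 ]
[0.4881 0.1579 0.033 ]
L above [0.4755 0.387  0.11  ] [-370.9  -36.9   87.8]
L down [0.4755 0.387  0.045 ] [-370.9  -36.9  152.8]
L end [0.4774 0.351  0.045 ] [-381.3  -71.4  152.8]
R above [0.4857 0.2029 0.11  ] [-424.2 -213.4   87.8]
R down [0.4857 0.2029 0.045 ] [-424.2 -213.4  152.8]
R end [0.4876 0.1669 0.045 ] [-434.6 -247.9  152.8]
u in tool [-2.88954486e-01 -9.57342833e-01  7.32540763e-05] tooly [ 2.35575421e-01  9.71856067e-01 -7.92055371e-05]
```

```bash
python3 -m handwheel '-41 -4 5 0 0 -4 0; -82 -8 15 0 0 -8 0; -123 -12 25 0 0 -12 0; -164 -15 35 0 0 -17 0; -205 -19 45 0 0 -17 0' 20; python3 - <<'E'
from h import *
s=ctrl.get_state();Rt=R.from_quat(s['tcp_rot']);o=np.array(s['tcp_pos'])
print((Rt.inv().apply(np.array([.4754,.390,.110])-o)*1000).round(1))
E
```

```text
time_s: 1.07
tcp_pos: [0.3176, 0.4435, 0.1532]
tcp_rot: [-0.032, 0.999, 0.0, 0.0]
ft_force: [-0.3, 0.5, -0.3]
opening: 0.0258
grip_force: 0.0
[-154.1  -63.5   43.2]
```

```bash
python3 -m handwheel '-37 -15 8 0 0 0 0; -74 -30 18 0 0 0 0; -111 -46 30 0 0 0 0; -154 -63 40 0 0 0 0; -154 -63 43 0 0 0 0' 20; python3 - <<'E'
from h import *
s=ctrl.get_state();Rt=R.from_quat(s['tcp_rot']);o=np.array(s['tcp_pos'])
for p in([.4754,.390,.045],[.4779,.342,.045]):print((Rt.inv().apply(np.array(p)-o)*1000).round(1))
im,D=cams.camera('wrist');cal=cams.get_calibration('wrist')
cv2.imwrite('pics/w1.png',im[...,::-1])
for l in['tag_1_edge','tag_1_base']:
    for q in cams.pinpoint(l,'wrist')[:3]:
        rc=q['position'];d=dep(D,rc);print(l,round(q['p'],2),np.round(rc),world('',rc,d,cal).round(4))
E
```

```text
time_s: 1.48
tcp_pos: [0.4781, 0.3874, 0.1087]
tcp_rot: [-0.027, 1.0, -0.001, 0.0]
ft_force: [-0.8, 0.4, -1.1]
opening: 0.0002
grip_force: 0.0
[ 2.6  2.8 63.7]
[  2.7 -45.3  63.7]
tag_1_edge 0.74 [208. 116.] [0.4754 0.2787 0.0494]
tag_1_base 0.62 [208. 103.] [0.4789 0.2636 0.0372]
```

View pics/w1.png

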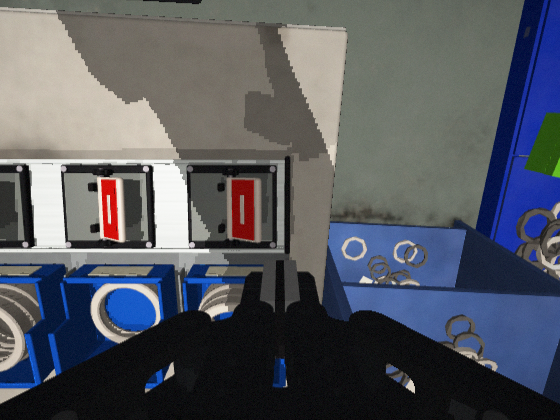

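```bash
python3 - <<'E'
from h import *
im,D=cams.camera('wrist');cal=cams.get_calibration('wrist')
print(cal)
for rc in[(210,260),(210,121),(210,218),(210,92),(210,277),(270,300),(268,270),(268,290)]:
    d=dep(D,rc);print(rc,d,world('',rc,d,cal).round(4))
    a=world('',rc,1,cal)-cal['xyz'];print('   at z.05',(cal['xyz']+a*(.05-cal['xyz'][2])/a[2]).round(4))
E
```

```text
{'fx': 361.48778361815715, 'fy': 361.48778361815715, 'cx': 279.4572920022775, 'cy': 214.72362221226632, 'xyz': array([0.40237536, 0.387296  , 0.28655058]), 'orientation': array([-0.09590308, -0.10194693,  0.72084006,  0.67882179])}
(210, 260) 0.2675086259841919 [0.4739 0.3772 0.0286]
   at z.05 [0.468 0.378 0.05 ]
(210, 121) 0.24537047743797302 [0.4736 0.2839 0.0499]
   at z.05 [0.4736 0.2839 0.05  ]
(210, 218) 0.2673954665660858 [0.4757 0.3462 0.0287]
   at z.05 [0.4697 0.3496 0.05  ]
(210, 92) 0.2672473192214966 [0.4813 0.2532 0.0288]
   at z.05 [0.4748 0.2643 0.05  ]
(210, 277) 0.27497249841690063 [0.4751 0.3898 0.0214]
   at z.05 [0.4673 0.3896 0.05  ]
(270, 300) 0.3107058107852936 [0.5328 0.4129 0.0012]
   at z.05 [0.5105 0.4085 0.05  ]
(268, 270) 0.1410265862941742 [0.4615 0.3872 0.1568]
   at z.05 [0.5103 0.3871 0.05  ]
(268, 290) 0.14161695539951324 [0.4613 0.395  0.1563]
   at z.05 [0.5094 0.4013 0.05  ]
```

```bash
python3 - <<'E'
from h import *
s=ctrl.get_state();Rt=R.from_quat(s['tcp_rot']);o=np.array(s['tcp_pos']);print(o)
for p in([.4750,.398,.046],[.4777,.346,.046]):print((Rt.inv().apply(np.array(p)-o)*1000).round(1))
E
```

```text
[0.47245652 0.3909866  0.11066363]
[-3.   6.8 64.7]
[ -2.6 -45.2  64.7]
```

```bash
python3 -m handwheel '-3 7 20 0 0 0 0; -3 7 45 0 0 0 0; -3 7 60 0 0 0 0; -3 7 65 0 0 0 0; -3 7 65 0 0 0 0' && python3 -m handwheel '0 -10 0 0 0 0 0; 0 -21 0 0 0 0 0; 0 -32 0 0 0 0 0; 0 -43 0 0 0 0 0; 0 -52 0 0 0 0 0'
```

```text
time_s: 2.1
tcp_pos: [0.4745, 0.3983, 0.0452]
tcp_rot: [-0.03, 1.0, -0.0, -0.001]
ft_force: [0.2, -0.3, 0.1]
opening: 0.0002
grip_force: 0.0
time_s: 2.52
tcp_pos: [0.4793, 0.3442, 0.0461]
tcp_rot: [-0.029, 1.0, 0.0, 0.0]
ft_force: [-0.3, -0.4, -0.6]
opening: -0.0002
grip_force: 0.0
```

```bash
python3 -m handwheel '0 8 0 0 0 0 0; 0 8 -25 0 0 0 0; 0 8 -65 0 0 0 0; 0 8 -65 0 0 0 0; 0 8 -65 0 0 0 0'; python3 - <<'E'
from h import *
s=ctrl.get_state();Rt=R.from_quat(s['tcp_rot']);o=np.array(s['tcp_pos'])
for p in([.4854,.211,.11],[.4854,.211,.046],[.4881,.161,.046]):print((Rt.inv().apply(np.array(p)-o)*1000).round(1))
im,D=cams.camera('wrist');cv2.imwrite('pics/w2.png',im[...,::-1])
E
```

```text
time_s: 2.93
tcp_pos: [0.4795, 0.3544, 0.1128]
tcp_rot: [-0.029, 1.0, 0.001, 0.002]
ft_force: [0.3, -0.3, -1.0]
opening: 0.0001
grip_force: 0.0
[   2.6 -143.5    2.5]
[   2.9 -143.6   66.5]
[   3.1 -193.7   66.4]
```

View pics/w2.png

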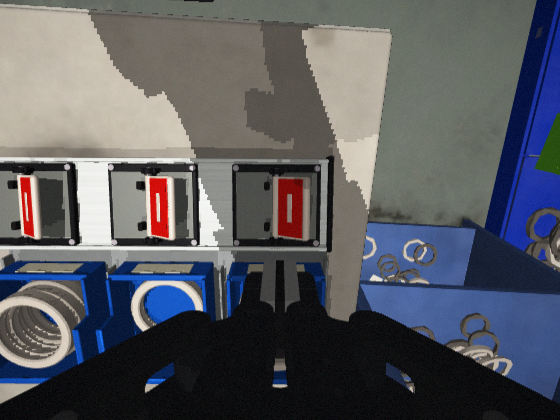

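The left tag still lies red (wrist columns 275–310, row 208), so that push missed. I'll check where the fingertip and leaf really are.

```bash
python3 - <<'E'
from h import *
s=ctrl.get_state();cal=cams.get_calibration('wrist')
im,D=cams.camera('wrist')
print(s['tcp_pos'],cal['xyz'])
Rc=R.from_quat(cal['orientation'])
def proj(p):
    q=Rc.inv().apply(np.array(p)-cal['xyz']);return (cal['cy']-q[1]/-q[2]*cal['fy']).round(1),(cal['cx']+q[0]/-q[2]*cal['fx']).round(1)
print('tcp px',proj(s['tcp_pos']))
rr,cc=np.mgrid[0:420,0:560]
P=np.stack([(cc-cal['cx'])/cal['fx']*D,-(rr-cal['cy'])/cal['fy']*D,-D],-1)
W=P@Rc.as_matrix().T+cal['xyz']
print('row 208: col y z')
print([(c,)+tuple((W[208,c,1:]*1000).round().astype(int)) for c in range(232,332,4)])
for r in range(250,300,6): print(r,[tuple((W[r,c]*1000).round().astype(int)) for c in range(236,326,8)])
E
```

```text
[0.47863868 0.35394519 0.11092875] [0.40826929 0.35020222 0.28671626]
tcp px (np.float64(250.6), np.float64(278.4))
row 208: col y z
[(232, np.int64(319), np.int64(23)), (236, np.int64(322), np.int64(25)), (240, np.int64(325), np.int64(28)), (244, np.int64(328), np.int64(28)), (248, np.int64(331), np.int64(28)), (252, np.int64(334), np.int64(28)), (256, np.int64(337), np.int64(28)), (260, np.int64(340), np.int64(28)), (264, np.int64(343), np.int64(28)), (268, np.int64(346), np.int64(29)), (272, np.int64(349), np.int64(27)), (276, np.int64(352), np.int64(36)), (280, np.int64(355), np.int64(37)), (284, np.int64(358), np.int64(40)), (288, np.int64(360), np.int64(42)), (292, np.int64(363), np.int64(45)), (296, np.int64(366), np.int64(47)), (300, np.int64(368), np.int64(49)), (304, np.int64(371), np.int64(51)), (308, np.int64(373), np.int64(52)), (312, np.int64(379), np.int64(27)), (316, np.int64(381), np.int64(29)), (320, np.int64(385), np.int64(26)), (324, np.int64(388), np.int64(22)), (328, np.int64(392), np.int64(21))]
250 [(np.int64(513), np.int64(323), np.int64(30)), (np.int64(512),
[... 4273 characters left out ...]
nt64(471), np.int64(364), np.int64(168)), (np.int64(471), np.int64(367), np.int64(168)), (np.int64(539), np.int64(392), np.int64(40))]
298 [(np.int64(567), np.int64(322), np.int64(6)), (np.int64(472), np.int64(342), np.int64(173)), (np.int64(472), np.int64(344), np.int64(173)), (np.int64(468), np.int64(347), np.int64(181)), (np.int64(468), np.int64(350), np.int64(180)), (np.int64(468), np.int64(353), np.int64(180)), (np.int64(468), np.int64(355), np.int64(180)), (np.int64(467), np.int64(358), np.int64(181)), (np.int64(471), np.int64(361), np.int64(173)), (np.int64(471), np.int64(364), np.int64(174)), (np.int64(472), np.int64(367), np.int64(172)), (np.int64(545), np.int64(393), np.int64(38))]
```

```bash
python3 - <<'E'
from h import *
s=ctrl.get_state();cal=cams.get_calibration('side')
im,D=cams.camera('side');Rc=R.from_quat(cal['orientation'])
def proj(p):
    q=Rc.inv().apply(np.array(p)-cal['xyz']);return np.array([cal['cx']+q[0]/-q[2]*cal['fx'],cal['cy']-q[1]/-q[2]*cal['fy']])
t=np.array(s['tcp_pos']);c=cv2.resize(im[80:220,180:340,::-1],None,fx=5,fy=5,interpolation=cv2.INTER_CUBIC)[:600]
for dz,col in((0,(0,255,255)),(.037,(255,0,255)),(.073,(255,255,0))):
    a=((proj(t+[0,0,dz])-[180,80])*5).astype(int);print(dz,a);cv2.circle(c,tuple(map(int,a)),5,col,1)
cv2.imwrite('pics/s2.png',c)
E
```

```text
0 [357 306]
0.037 [354 251]
0.073 [350 196]
```

View pics/s2.png

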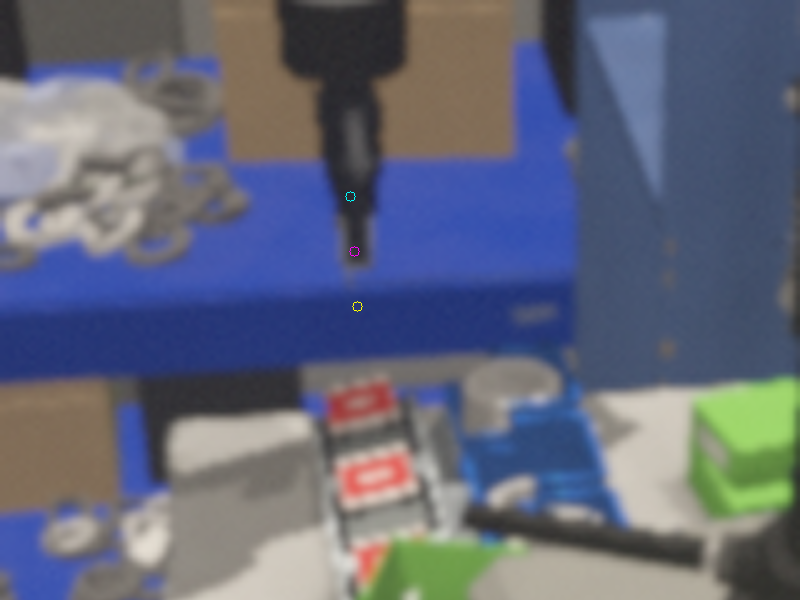

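The wrist depth and the side view agree. The dark fingertip ends at (356, 267) in the side crop, while the reported TCP projects to (357, 306). So the real tip is about 26 mm or more above the reported TCP, and the first push passed over the leaf. I'll repeat it lower, in steps.

```bash
python3 -m handwheel '0 38 0 0 0 0 0; 0 46 20 0 0 0 0; 0 46 55 0 0 0 0; 0 46 80 0 0 0 0; 0 46 80 0 0 0 0' && python3 -m handwheel '0 0 4 0 0 0 0; 0 0 8 0 0 0 0; 0 0 11 0 0 0 0; 0 0 13 0 0 0 0; 0 0 13 0 0 0 0'; python3 - <<'E'
from h import *
s=ctrl.get_state();print(s['tcp_pos'],s['ft_force']);cal=cams.get_calibration('wrist')
im,D=cams.camera('wrist')
Rc=R.from_quat(cal['orientation'])
rr,cc=np.mgrid[0:420,0:560]
P=np.stack([(cc-cal['cx'])/cal['fx']*D,-(rr-cal['cy'])/cal['fy']*D,-D],-1)
W=P@Rc.as_matrix().T+cal['xyz']
for r in range(240,282,3): print(r,[tuple((W[r,c]*1000).round().astype(int).tolist()) for c in (250,266,274,282,290,306)])
im,D=cams.camera('side')
cv2.imwrite('pics/s3.png',cv2.resize(im[130:210,220:300,::-1],None,fx=7.5,fy=7.5,interpolation=cv2.INTER_CUBIC))
E
```

```text
time_s: 3.5
tcp_pos: [0.4724, 0.398, 0.0241]
tcp_rot: [-0.03, 1.0, -0.003, -0.005]
ft_force: [-0.6, -1.2, -1.5]
opening: 0.0002
grip_force: 0.0
time_s: 3.92
tcp_pos: [0.476, 0.3998, 0.0179]
tcp_rot: [-0.029, 1.0, 0.0, 0.0]
ft_force: [0.6, 0.2, -0.1]
opening: -0.0001
grip_force: 0.0
[0.47597886 0.39975081 0.01790167] [ 0.56799597  0.15504042 -0.11327441]
240 [(469, 385, 22), (469, 393, 22), (477, 397, 0), (477, 402, -1), (477, 406, -1), (476, 416, -1)]
243 [(471, 385, 22), (470, 393, 23), (479, 397, 0), (479, 402, -1), (478, 406, 1), (478, 416, -1)]
246 [(472, 385, 23), (472, 393, 22), (481, 397, 0), (480, 402, 1), (480, 407, 0), (479, 416, 0)]
249 [(474, 385, 24), (474, 393, 22), (482, 398, 0), (482, 402, 1), (482, 407, -1), (482, 416, -1)]
252 [(475, 385, 24), (476, 393, 22), (484, 398, 0), (484, 402, 0), (484, 407, -1), (483, 416, 1)]
255 [(477, 385, 24), (477, 393, 23), (486, 398, -1), (486, 402, 0), (485, 407, 0), (485, 416, -1)]
258 [(478, 385, 24), (478, 394, 24), (488, 398, 0), (488, 402, -1), (487, 407, 1), (487, 416, -1)]
261 [(480, 386, 25), (465, 394, 57), (465, 397, 57), (465, 401, 57), (465, 404, 56), (489, 416, 0)]
264 [(481, 386, 25), (465, 394, 60), (465, 397, 60), (465, 401, 59), (464, 404, 61), (491, 417, 0)]
267 [(483, 386, 25), (465, 394, 63), (466, 397, 62), (465, 401, 63), (465, 404, 63), (492, 417, 0)]
270 [(484, 386, 25), (466, 394, 65), (465, 398, 65), (465, 401, 66), (465, 404, 65), (494, 417, 0)]
273 [(470, 388, 59), (465, 395, 68), (465, 398, 68), (465, 401, 67), (465, 404, 68), (468, 411, 60)]
276 [(470, 388, 61), (465, 395, 71), (466, 398, 69), (465, 401, 70), (464, 403, 71), (468, 410, 62)]
279 [(469, 388, 66), (465, 395, 73), (465, 398, 73), (465, 401, 74), (465, 403, 74), (469, 410, 64)]
```

View pics/s3.png

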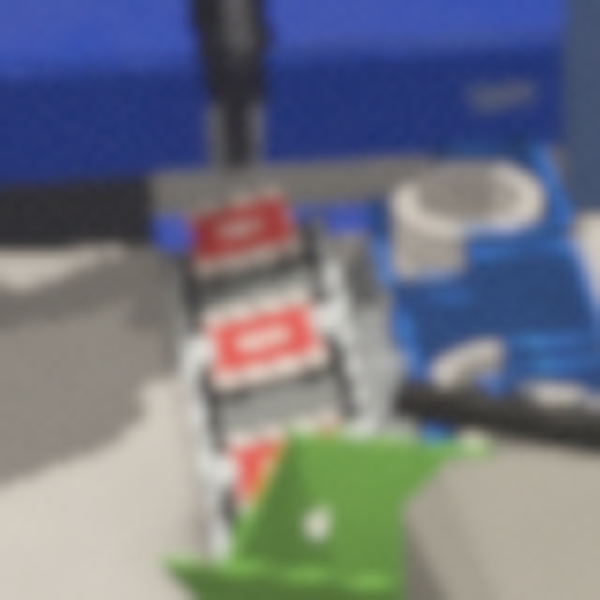

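```bash
python3 - <<'E'
from h import *
s=ctrl.get_state();cal=cams.get_calibration('side');Rc=R.from_quat(cal['orientation'])
im,D=cams.camera('side')
t=np.array(s['tcp_pos'])
for dz in(0,.02,.026,.032,.038,.044):
    q=Rc.inv().apply(t+[0,0,dz]-cal['xyz']);print(dz,(cal['cx']+q[0]/-q[2]*cal['fx']).round(1),(cal['cy']-q[1]/-q[2]*cal['fy']).round(1),(-q[2]).round(3))
for r in range(144,160): print(r,D[r,248:256].round(2),im[r,250:253].mean(1).round())
E
```

```text
0 251.7 159.9 1.409
0.02 251.4 154.6 1.398
0.026 251.3 153.0 1.394
0.032 251.2 151.4 1.391
0.038 251.1 149.7 1.387
0.044 251.0 148.1 1.383
144 [1.36 1.36 1.35 1.36 1.36 1.36 1.37 1.99] [52. 49. 53.]
145 [1.37 1.36 1.36 1.37 1.36 1.36 1.37 2.  ] [57. 47. 58.]
146 [1.37 1.37 1.36 1.36 1.36 1.36 1.37 2.  ] [59. 48. 59.]
147 [1.37 1.37 1.36 1.36 1.37 1.37 1.37 2.  ] [60. 51. 60.]
148 [1.38 1.37 1.37 1.37 1.37 1.37 1.38 2.01] [61. 53. 57.]
149 [1.38 1.38 1.37 1.36 1.38 1.38 1.38 2.01] [65. 52. 58.]
150 [1.38 1.38 1.37 1.38 1.38 1.38 1.38 2.01] [65. 52. 57.]
151 [1.38 1.38 1.37 1.37 1.37 1.38 1.38 2.01] [70. 64. 69.]
152 [2.94 1.38 1.38 1.38 1.38 1.38 1.39 2.97] [85. 83. 89.]
153 [2.97 2.97 1.39 2.96 2.99 2.98 2.96 2.99] [ 97. 102. 105.]
154 [2.98 2.97 2.97 3.   2.96 2.98 3.   2.96] [106. 109. 112.]
155 [2.98 2.99 2.97 2.96 2.99 3.   1.36 1.36] [113. 120. 123.]
156 [2.98 2.97 1.36 1.37 1.37 1.36 1.37 1.37] [117. 130. 132.]
157 [1.36 1.37 1.37 1.37 1.37 1.37 1.37 1.37] [110. 120. 123.]
158 [1.37 1.36 1.37 1.37 1.36 1.37 1.36 1.36] [ 99. 107. 110.]
159 [1.37 1.37 1.37 1.36 1.36 1.36 1.36 1.36] [109. 118. 122.]
```

Both views put the tip about 31–38 mm above the reported TCP, so it is now at roughly 0.052. I'll lower it another 9 mm and push.

```bash
python3 -m handwheel '0 0 5 0 0 0 0; 0 0 9 0 0 0 0; 0 -8 9 0 0 0 0; 0 -16 9 0 0 0 0; 0 -24 9 0 0 0 0' && python3 -m handwheel '0 -8 0 0 0 0 0; 0 -16 0 0 0 0 0; 0 -24 0 0 0 0 0; 0 -32 0 0 0 0 0; 0 -32 0 0 0 0 0'; python3 - <<'E'
from h import *
print(ctrl.get_state()['tcp_pos'])
im,D=cams.camera('wrist')
cv2.imwrite('pics/w3.png',im[120:400,:,::-1])
E
```

```text
time_s: 4.48
tcp_pos: [0.4779, 0.3796, 0.0119]
tcp_rot: [-0.029, 1.0, 0.005, 0.002]
ft_force: [0.5, 1.4, 2.3]
opening: 0.0004
grip_force: 0.3
time_s: 4.9
tcp_pos: [0.4798, 0.3467, 0.011]
tcp_rot: [-0.028, 1.0, 0.004, 0.002]
ft_force: [-6.6, 17.9, 14.3]
opening: -0.0002
grip_force: 11.5
[0.47977494 0.34673771 0.01098724]
```

View pics/w3.png

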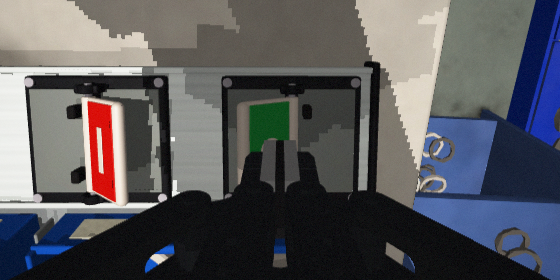

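The left tag now shows green (at about (270, 125) in the crop). I'll back off and go to the right tag, stopping a little earlier there because the force rose to 18 N.

```bash
python3 -m handwheel '0 9 0 0 0 0 0; 0 12 -25 0 0 0 0; 0 12 -60 0 0 0 0; 0 -20 -65 0 0 0 0; 0 -60 -65 0 0 0 0' && python3 -m handwheel '0 -38 0 0 0 0 0; 0 -68 0 0 0 0 0; 0 -68 0 0 0 0 0; 0 -68 0 0 0 0 0'; python3 - <<'E'
from h import *
s=ctrl.get_state();Rt=R.from_quat(s['tcp_rot']);o=np.array(s['tcp_pos']);print(o)
for p in([.4860,.216,.012],[.488,.169,.012]):print((Rt.inv().apply(np.array(p)-o)*1000).round(1))
im,D=cams.camera('wrist');cal=cams.get_calibration('wrist')
Rc=R.from_quat(cal['orientation'])
rr,cc=np.mgrid[0:420,0:560]
P=np.stack([(cc-cal['cx'])/cal['fx']*D,-(rr-cal['cy'])/cal['fy']*D,-D],-1)
W=P@Rc.as_matrix().T+cal['xyz']
print([tuple((W[208,c,1:]*1000).round().astype(int).tolist()) for c in range(140,440,5)])
E
```

```text
time_s: 5.37
tcp_pos: [0.4833, 0.2843, 0.0754]
tcp_rot: [-0.031, 1.0, 0.001, 0.002]
ft_force: [1.3, 0.2, -0.2]
opening: 0.0001
grip_force: 0.0
time_s: 5.7
tcp_pos: [0.4867, 0.2143, 0.0733]
tcp_rot: [-0.028, 1.0, -0.0, -0.0]
ft_force: [-0.1, -0.2, 0.5]
opening: 0.0001
grip_force: 0.0
[0.48668297 0.21425688 0.07332363]
[ 0.5  1.8 61.3]
[  1.2 -45.2  61.3]
[(116, -1), (128, 21), (131, 20), (133, 19), (139, 25), (143, 27), (145, 26), (149, 27), (152, 27), (155, 28), (158, 26), (162, 27), (165, 27), (169, 34), (173, 37), (176, 39), (180, 43), (183, 45), (187, 48), (190, 50), (190, 26), (193, 26), (197, 27), (200, 25), (203, 19), (206, 20), (209, 20), (213, 19), (216, 20), (219, 20), (222, 19), (226, 20), (229, 24), (232, 26), (235, 26), (238, 26), (241, 28), (244, 26), (247, 27), (250, 28), (254, 27), (257, 26), (259, 34), (262, 32), (264, 37), (267, 38), (269, 41), (271, 43), (274, 44), (276, 46), (278, 48), (281, 49), (293, 25), (298, 18), (301, 19), (305, 19), (308, 20), (311, 19), (314, 20), (317, 20)]
```

```bash
python3 -m handwheel '0 2 25 0 0 0 0; 0 2 50 0 0 0 0; 0 2 61 0 0 0 0; 0 2 61 0 0 0 0; 0 -6 61 0 0 0 0' && python3 -m handwheel '0 -8 0 0 0 0 0; 0 -16 0 0 0 0 0; 0 -24 0 0 0 0 0; 0 -32 0 0 0 0 0; 0 -38 0 0 0 0 0' && python3 -m handwheel '0 0 0 0 0 0 0; 0 10 0 0 0 0 0; 0 12 -25 0 0 0 0; 0 12 -65 0 0 0 0; 0 12 -100 0 0 0 0'; python3 - <<'E'
from h import *
im,D=cams.camera('wrist')
cv2.imwrite('pics/w4.png',im[...,::-1])
E
```

```text
time_s: 6.17
tcp_pos: [0.4868, 0.2111, 0.0126]
tcp_rot: [-0.03, 1.0, 0.0, -0.0]
ft_force: [0.6, -0.5, 0.2]
opening: 0.0005
grip_force: 0.0
time_s: 6.58
tcp_pos: [0.4927, 0.1751, 0.0214]
tcp_rot: [-0.03, 1.0, 0.003, 0.006]
ft_force: [-12.4, -8.6, 67.6]
opening: -0.0001
grip_force: 34.7
time_s: 7.0
tcp_pos: [0.4886, 0.1835, 0.1156]
tcp_rot: [-0.029, 1.0, 0.0, 0.001]
ft_force: [0.2, 0.2, -0.1]
opening: -0.0001
grip_force: 0.0
```

View pics/w4.png

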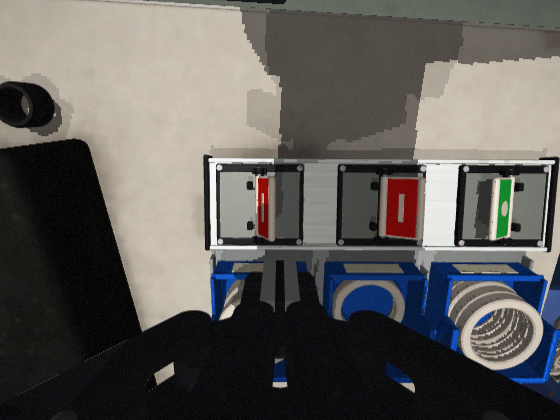

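The finger rode up over the bead (67 N upward). The right tag still shows red, and the left is green. I'll repeat about 6 mm lower, watching force in smaller steps.

```bash
python3 -m handwheel '0 33 0 0 0 0 0; 0 33 30 0 0 0 0; 0 33 70 0 0 0 0; 0 33 90 0 0 0 0; 0 33 90 0 0 0 0'; python3 - <<'E'
from h import *
s=ctrl.get_state();Rt=R.from_quat(s['tcp_rot']);o=np.array(s['tcp_pos']);print(o)
for p in([.4860,.216,.006],[.488,.169,.006]):print((Rt.inv().apply(np.array(p)-o)*1000).round(1))
E
```

```text
time_s: 7.47
tcp_pos: [0.4845, 0.216, 0.0194]
tcp_rot: [-0.029, 1.0, -0.001, -0.003]
ft_force: [-0.6, 0.1, -0.4]
opening: 0.0004
grip_force: 0.0
[0.48446102 0.21598743 0.0194417 ]
[-1.6 -0.1 13.4]
[ -0.9 -47.1  13.5]
```

```bash
python3 -m handwheel '0 0 8 0 0 0 0; 0 0 13 0 0 0 0; 0 0 16 0 0 0 0; 0 0 16 0 0 0 0; 0 -6 16 0 0 0 0' && python3 -m handwheel '0 -8 0 0 0 0 0; 0 -14 0 0 0 0 0; 0 -20 0 0 0 0 0'
```

```text
time_s: 7.88
tcp_pos: [0.4873, 0.2115, 0.0072]
tcp_rot: [-0.03, 1.0, 0.0, 0.001]
ft_force: [0.8, -0.2, 0.7]
opening: 0.0003
grip_force: 0.0
time_s: 8.13
tcp_pos: [0.4883, 0.1902, 0.0068]
tcp_rot: [-0.029, 1.0, -0.0, 0.0]
ft_force: [0.1, 0.4, 0.3]
opening: 0.0003
grip_force: 0.1
```

Small force and no ride-up this time, so I'll finish the push.

```bash
python3 -m handwheel '0 -7 0 0 0 0 0; 0 -13 0 0 0 0 0; 0 -19 0 0 0 0 0; 0 -19 0 0 0 0 0' && python3 -m handwheel '0 8 0 0 0 0 0; 0 10 -25 0 0 0 0; 0 10 -65 0 0 0 0; 0 10 -105 0 0 0 0; 0 10 -120 0 0 0 0'; python3 - <<'E'
from h import *
im,D=cams.camera('wrist')
cv2.imwrite('pics/w5.png',im[...,::-1])
E
```

```text
time_s: 8.47
tcp_pos: [0.4893, 0.171, 0.0065]
tcp_rot: [-0.029, 1.0, -0.0, -0.0]
ft_force: [-0.4, 0.7, -0.7]
opening: -0.0001
grip_force: 0.1
time_s: 8.88
tcp_pos: [0.4903, 0.1833, 0.1316]
tcp_rot: [-0.03, 1.0, 0.0, 0.004]
ft_force: [0.8, -0.3, 1.5]
opening: -0.0
grip_force: 0.0
```

View pics/w5.png

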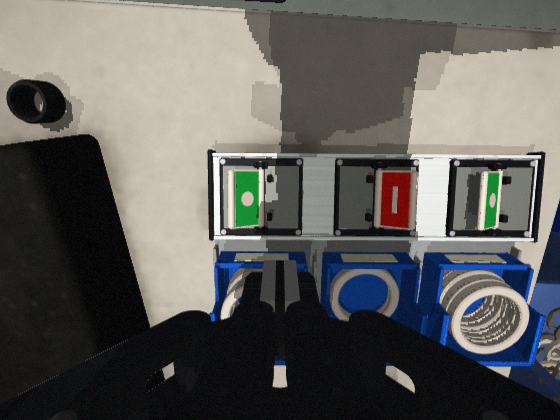

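The tags now read green (245, 197), red (395, 197) and green (490, 200). I'll check that the leaf heights match fully resting tags, then hand in.

```bash
python3 -m handwheel '0 0 -10 0 0 0 0; 0 0 -10 0 0 0 0; 0 0 -10 0 0 0 0; 0 0 -10 0 0 0 0; 0 0 -10 0 0 0 0' >/dev/null; python3 - <<'E'
from h import *
im,D=cams.camera('wrist');cal=cams.get_calibration('wrist')
Rc=R.from_quat(cal['orientation'])
rr,cc=np.mgrid[0:420,0:560]
P=np.stack([(cc-cal['cx'])/cal['fx']*D,-(rr-cal['cy'])/cal['fy']*D,-D],-1)
W=P@Rc.as_matrix().T+cal['xyz']
print([tuple((W[200,c,1:]*1000).round().astype(int).tolist()) for c in range(210,545,3) if W[200,c,2]>.031])
E
```

```text
[(147, 53), (149, 52), (151, 49), (153, 49), (155, 47), (157, 46), (159, 44), (161, 42), (163, 40), (166, 39), (168, 37), (170, 34), (178, 312), (178, 312), (258, 34), (260, 35), (262, 37), (264, 38), (265, 40), (267, 42), (269, 44), (271, 43), (272, 46), (274, 47), (276, 48), (278, 50), (279, 52), (282, 51), (329, 49), (330, 52), (332, 53), (336, 50), (341, 45), (344, 43), (350, 37), (354, 36)]
```

All three leaves lie at the same resting slope, with their edges at about 52 mm.

```bash
python3 -c "
from plant import ctrl
print(ctrl.hand_in())"
```

```text
the job is handed in; nothing more can be done
None
```

I handed the job in with both full bins' tags (left and right) green and the one-ring bin's tag (middle) red, all three on their stops; two earlier pushes missed, one pressing the right tag with 68 N at the wrist (limit 120 N), and I took no whole-bench picture after the last push.

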